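# Hook a dropped cover plate out from under the low shelf

## Robot

A 7-joint arm with a two-finger parallel gripper is mounted at the origin on the work surface. World frame = base frame: x ahead of the robot, y to its left, z up, the work surface at z = 0. Lengths are in m, angles in rad, forces in N, time in s.
With the tool pointing down it reaches from about 0.4 to 0.85 m from the base axis. Payload 4.5 kg.
Tool frame: the origin (TCP) lies where the fingers leave the gripper's body, on its centre line; the fingertips stand 64 mm ahead of it and the grasp point (between the pads) lies 45 mm ahead of it; z points along the fingers, y is the line along which they close (so a half turn about z gives the same grasp; the last joint's range is limited). The gripper opens to 88 mm and grips with 3 to 60 N. Pads are 18 mm wide; open, the fingers measure 123 mm over their backs; the gripper's body (75 mm by 187 mm) begins 45 mm behind the grasp point.
Start: joints at [1.145, 0.689, -0.195, 1.565, 0.157, 0.902, -0.215], TCP at [0.277, -0.56, 0.303] pointing down, gripper open.
Joint ranges: [-3.01, 3.01], [-0.46, 2.08], [-1.47, 1.51], [0.13, 2.56], [-1, 4.14], [0.04, 2.09], [-2.66, 2.66]. Speed limits (rad/s): [2.57, 2.57, 3.14, 3.14, 3.14, 3.14, 3.14].

## Interface

Orientations are given as a unit quaternion [x, y, z, w].
In Python, from plant import r gives the robot as it stands.
- The arm moves only by the tool play_rows, never from a script. Its arguments are lists of equal length, an entry for each row: "translation": the shift along the tool's x, y, z in m, a list of three; "delta_rot": the turn, a rotation vector about the tool's x, y, z in degrees, a list of three; "grip": the opening, from -1 (shut) to 1 (fully open). In form: {"translation": [[x, y, z], ...], "delta_rot": [[rx, ry, rz], ...], "grip": [grip, ...]}. A call has 1 to 20 rows; each row shifts and turns the commanded pose from where the row before left it, along the tool's axes as they then stand; what a row does not reach is not made up. A row lasts 1/8 s, in which the tool goes at most 62.5 mm and 10.7 degrees, less where a joint would pass 70% of its speed; a pose out of reach is approached as far as the arm can. A call with a gripper value outside its range is refused whole. The fingers move at their own pace and stop on an object; "squeeze" is the grip in N (left out, the last holds). Time passes only in rows, so rows that do not move let the fingers close. It gives the time, the measured TCP pose, the force, the opening and the grip force at its end, in the units of the state.
- r.get_state(): the state, without advancing time (a new reading comes with each control period).
- r.snapshot(name): name is "scene" or "top" or "wrist"; returns the picture (420x560x3 uint8, blue, green, red); there is no depth.
- r.get_calibration(name): a dict with "intrinsics" (3x3 intrinsics, pixels), "eye" and "rotation" of the camera in the world. Camera axes: x right, y up, looking along -z (the intrinsics and any distortion apply to the point x, -y, -z); pixel columns grow to the right and rows downward; lengths in m; the calibration is good to about 2 mm. A picture is of the moment at which its call begins: read the wrist's pose just before it. get_calibration takes no time and is no camera call; for the wrist camera it gives the pose at the moment of the call.
- r.finish_job(): hands the job in; it is judged then, once.
Trained networks look in the newest picture that a camera, given by its name, has taken for a name from the list of things; names that differ only in an ending like _2 or _b are one class to them, and where a whole thing is asked for, a point or a joint stands for the part that bears it (a point fixed in the world has none). Each returns a list of dicts, best first, with "confidence" (0 to 1); they miss things now and then, are a little off and sometimes report something else, mostly with a low value. They report only what shows in the picture. A call takes as long as a camera call.
- r.look_for(camera, target): "point" ([x, y, z] in m, in world coordinates, good to about 4 mm: the middle of the surface that is visible of it).
- r.silhouettes(camera, target): "pixels" (420x560 bool, what is visible of it).
The state is a dict: "clock": time; "q": joint angles; "qd": joint speeds; "joint_torque": joint torques, N m; "tool_pos": TCP position; "eef_rot": TCP orientation; "contact_force": force on the tool from outside, world axes, zero at the start; "moment": the same for the moment, N m; "opening": opening from 0.0 (shut) to 1.0 (fully open); "finger_force": force on a finger pad.
Only numpy, scipy, OpenCV 4.12 (cv2) and the standard library are available. Lean on these libraries where they do the work, as an engineer would, in place of code of your own. Each camera call takes 0.05 s, during which the arm holds its last target. There are 200 camera calls.

## Task

A square steel cover plate has slid under the low shelf, into its back right corner. With the hooked reach bar, feel in beside the plate to the back stop, sweep the hook round behind the plate and draw it right out in front of the shelf, never pushing the bar against the shelf or the plate with more than 15 N and not knocking the shelf with the gripper. Then lay the bar flat on the bench and set the plate flat in the grey tray without dropping it; leave the loose fittings where they are.

Things in the scene. Friction and masses are not known exactly. Their poses are not given: they have to be found in the camera images.
- plate: Square steel cover plate, 56 x 56 mm, corners rounded to 8 mm, 12 mm thick, 0.22 to 0.38 kg, flat on the bench under the grid deck, in the bay's back right corner: 4.5 to 7 mm free between it and the back stop, 1 to 6 mm to the right side wall, its sides along theirs. Origin: centre of its underside, axes along its sides, z up.
- bay_mouth (a point): Point on the bench in the middle of the front edge of the shelf's right-hand bay, under the grid deck. x points straight into the bay, y left, z up. Bay: 200 mm wide (y -100 to 100 mm), 100 mm deep to the back stop (a closed upright panel), 40 mm high below the deck bars, side walls closed; its floor is the bench. Deck bars: tops 48 mm above the bench, 20 mm gaps.
- shelf: Fixed low stock shelf of blue sheet steel, 458 mm wide, 250 mm deep, deck about 43 mm above the bench. Origin and axes as bay_mouth. The bay left of the grid (y 106 to 346 mm) holds a flat carton; on its deck stand four fixed aluminium tubes, tops 148 mm above the bench. A flat box, top 69 mm high, lies on the deck behind the back stop.
- bar: Telescopic reach bar, 0.24 kg, flat on the bench. Upright square wooden grip, 22 x 22 mm, 95 mm high; from its foot a sleeve 18 mm wide, 8 mm high runs to x 100 mm. Out of it comes a strip 12 mm wide (z 2 to 6 mm), locked at any length: grip axis to far edge 135 to 185 mm, different each time, not measured. Origin: under the grip's axis; x to the tip, y left, z up.
- bar_grip (a point): Point on the axis of the bar's upright grip, 76 mm above its underside; hold it there. Axes as the bar. At the strip's far end a flat hook, 6 mm wide and 4 mm high, sticks out square to the right (bar -y) as far as y -58 mm; its tip is rounded and 4 mm wide, its far edge straight and flush with the strip's end. Pushed on something firm, the bar gives 0.1 to 0.2 mm per newton.
- tray: Fixed open grey plastic tray, 160 x 160 mm outside, 30 mm high, walls and floor 4 mm thick. Origin: centre of its underside, axes along its sides, z up.
- collar: Loose steel pipe collar (ring) on the bench, 60 mm outside diameter, 25 mm high. Origin: centre of its underside. Leave it.
- nipple: Loose short aluminium tube standing on the bench, 48 mm outside diameter, 55 mm high. Origin: centre of its underside. Leave it.
- jar: Loose clear jar with a dark metal cap, 60 mm diameter, 75 mm high. Origin: centre of its underside. Leave it.

How it is judged:
On the way, in this order (a step that is already met when the one before it is completed fails the run):
1. the bar bears on the plate while the plate is still wholly under the shelf (contact force between bar and plate above 0.3 N and x of plate in the frame of bay_mouth above 0.028 m), for 0.1 s.
2. the plate lies flat on the bench, out in front of the bay's mouth and not held by the fingers (x of plate in the frame of bay_mouth below -0.028 m and height (world z) of plate below 0.003 m and angle between plate's own z axis and vertical below 0.1 rad and contact force between the fingers and plate below 0.1 N), for 0.1 s.
At the end, for the whole second after the job is handed in: The plate lies flat (within 0.1 rad) and still on the floor of the tray, inside its walls; the bar lies flat (within 0.05 rad) and still on the bench; collar, nipple and jar are within 10 mm of where they were (x of plate in the frame of tray between -0.05 and 0.05 m and y of plate in the frame of tray between -0.05 and 0.05 m and height (world z) of plate below 0.008 m and angle between plate's own z axis and vertical below 0.1 rad and linear speed of each of plate, bar below 0.02 m/s and height (world z) of bar below 0.004 m and angle between bar's own z axis and vertical below 0.05 rad); the robot touches nothing.
It fails at once if the bar pushes on the shelf with more than 15 N (contact force between bar and shelf above 15 N).
It fails at once if the bar pushes on the plate with more than 15 N (contact force between bar and plate above 15 N).
It fails at once if the gripper or arm knocks the shelf (more than 15 N) (contact force between any of the fingers, the arm and shelf above 15 N).
It fails at once if the plate is dropped from more than about 40 mm (linear speed of plate above 0.9 m/s and contact force between the fingers and plate below 0.1 N).
It fails at once if a loose fitting (collar, nipple, jar) is moved by more than 10 mm (distance of any of collar, nipple, jar from where it was at the start of the episode above 0.01 m).
It also fails if it takes over 72 s, if anything falls off the work surface, if the arm or the gripper's body presses on something with over 40 N, if the wrist force passes 120 N, or if a joint passes its speed limit or range.

## Working session

There is one attempt and no reset: what is moved stays moved. The work goes in short steps, Python scripts to look and compute and a tool call to move; the robot and the scene stay as the last step left them, time stands still between calls to the robot, and variables do not carry over. Pictures are saved under pics/ and viewed, at most 11 in all, crops included, and the job is handed in when it is done.

Besides the shell and the picture viewer there is one more tool, called as name(argument=value, ...), one argument or row to a line, values as JSON. play_rows: Moves the arm, as the interface text tells. Its arguments: {"type":"object","properties":{"translation":{"type":"array","items":{"type":"array","items":{"type":"number"}}},"delta_rot":{"type":"array","items":{"type":"array","items":{"type":"number"}}},"grip":{"type":"array","items":{"type":"number"}},"squeeze":{"type":"number"}},"required":["translation","delta_rot","grip"]}

```bash
ls; mkdir -p pics; python3 - <<'E'
from plant import r
import cv2,numpy as np
s=r.get_state();print({k:np.round(v,3) if not isinstance(v,dict) else v for k,v in s.items()})
for n in("scene","top"):
    im=r.snapshot(n);cv2.imwrite(f"pics/{n}0.png",im)
    c=r.get_calibration(n);print(n,{k:np.round(v,3).tolist() for k,v in c.items() if not isinstance(v,str)})
    for t in("plate","bar","bar_grip","tray","collar","nipple","jar","shelf"):
        print(n,t,[(np.round(d["point"],4).tolist(),round(d["confidence"],2)) for d in r.look_for(n,t)[:2]])
print(r.get_state()["clock"])
E
```

```text
pics
{'clock': np.float64(0.0), 'q': array([ 1.145,  0.69 , -0.195,  1.566,  0.157,  0.903, -0.215]), 'qd': array([ 0.   , -0.001,  0.001,  0.001, -0.001, -0.   ,  0.   ]), 'joint_torque': array([ 0.0000e+00, -5.2756e+01, -1.2670e+00, -1.5343e+01, -5.3000e-02,
        6.0000e-03,  0.0000e+00]), 'tool_pos': array([ 0.277, -0.56 ,  0.302]), 'eef_rot': array([ 0.974,  0.228, -0.   , -0.001]), 'contact_force': array([ 0.459,  0.355, -0.566]), 'moment': array([ 0.004, -0.022,  0.039]), 'finger_force': np.float64(0.0), 'opening': np.float64(1.002)}
scene {'intrinsics': [[513.986, 0.0, 281.206], [0.0, 513.986, 206.249], [0.0, 0.0, 1.0]], 'eye': [1.495, -0.226, 1.121], 'rotation': [0.295, 0.214, 0.552, 0.75]}
scene plate [([0.7015, -0.0621, 0.0084], 0.46)]
scene bar [([0.4999, -0.3272, 0.0052], 0.88), ([0.6993, -0.0642, 0.0096], 0.36)]
scene bar_grip [([0.5021, -0.3244, 0.0053], 0.94)]
scene tray [([0.4375, 0.2867, 0.0012], 0.68)]
scene collar [([0.7265, -0.2667, 0.0254], 0.82)]
scene nipple [([0.452, 0.4342, 0.0352], 0.52), ([0.8057, 0.1523, 0.0686], 0.5)]
scene jar [([0.6601, 0.4839, 0.0534], 0.6)]
scene shelf [([0.8053, 0.1495, 0.0681], 0.55)]
top {'intrinsics': [[395.49, 0.0, 272.97], [0.0, 395.49, 218.281], [0.0, 0.0, 1.0]], 'eye': [0.404, 0.051, 1.061], 'rotation': [0.071, -0.053, -0.704, 0.705]}
top plate [([0.7011, -0.0653, 0.014], 0.77)]
top bar [([0.5147, -0.3256, 0.0108], 0.73)]
top bar_grip [([0.5131, -0.3217, 0.0074], 0.87)]
top tray [([0.4318, 0.2907, 0.0035], 0.95)]
top collar [([0.7169, -0.2562, 0.0254], 0.61), ([0.7641, 0.1626, 0.0485], 0.19)]
top nipple [([0.4351, 0.4348, 0.0362], 0.77), ([0.5137, -0.3285, 0.0114], 0.51)]
top jar [([0.6377, 0.4861, 0.0756], 0.84)]
top shelf [([0.7586, 0.1626, 0.055], 0.68)]
0.9
```

View pics/top0.png

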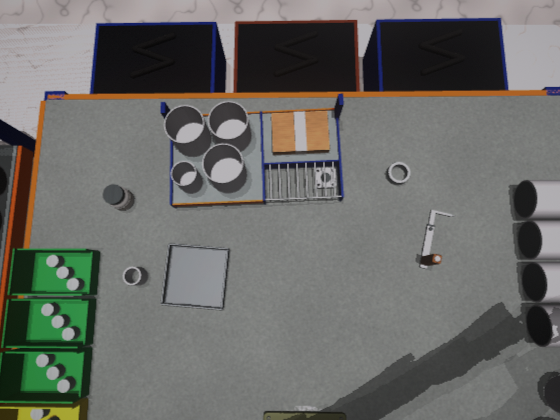

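View pics/scene0.png

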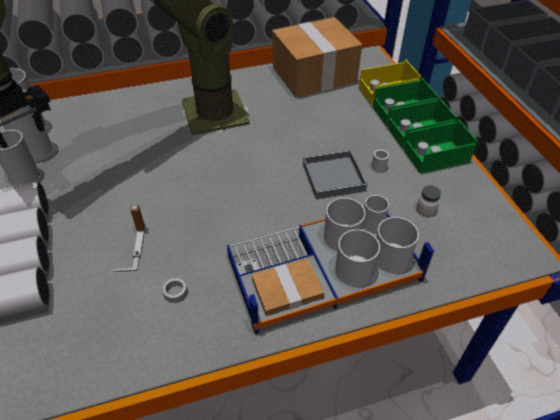

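```bash
cat > h.py <<'E'
import numpy as np,cv2
from scipy.spatial.transform import Rotation as R
from plant import r
def cal(n):
    c=r.get_calibration(n);return np.array(c["intrinsics"]),np.array(c["eye"]),R.from_quat(c["rotation"]).as_matrix() if np.shape(c["rotation"])==(4,) else np.array(c["rotation"])
def p2w(c,uv,z):
    K,e,M=c;uv=np.atleast_2d(uv).astype(float)
    d=np.c_[uv,np.ones(len(uv))]@np.linalg.inv(K).T; d=d*[1,-1,-1]@M.T
    return e+d*((z-e[2])/d[:,2])[:,None]
def w2p(c,P):
    K,e,M=c;q=(np.atleast_2d(P)-e)@M*[1,-1,-1];q=q@K.T;return q[:,:2]/q[:,2:]
def rect(c,x0,x1,y0,y1,z,im,s):
    "orthophoto of plane z: s px per m; image up=+x, left=+y"
    W=int((y1-y0)*s);H=int((x1-x0)*s)
    X,Y=np.meshgrid(np.arange(W),np.arange(H))
    P=np.c_[(x1-Y.ravel()/s),(y1-X.ravel()/s),np.full(W*H,z)]
    m=w2p(c,P).astype(np.float32).reshape(H,W,2)
    return cv2.remap(im,m[...,0],m[...,1],cv2.INTER_CUBIC)
E
python3 - <<'E'
from h import *
im=cv2.imread("pics/top0.png");c=cal("top")
f=p2w(c,[[265,202],[342,200]],0.048);print("front",f.round(4))
print("bar foot,corner,tip",p2w(c,[[424,264],[434,211],[452,214]],0.006).round(4))
T=R.from_quat(r.get_state()["eef_rot"]).as_matrix();p=r.get_state()["tool_pos"]
K,e,M=cal("wrist");print("wrist K",K.round(1).tolist(),"eye in tool",((e-p)@T).round(4),"Rtool",(T.T@M).round(3).tolist())
print(T.round(3).tolist())
o=rect(c,0.45,0.92,-0.38,0.08,0.006,im,1300)
cv2.imwrite("pics/top_ortho.png",o);print(o.shape)
E
```

```text
front [[ 0.6276  0.0994  0.048 ]
 [ 0.6326 -0.1019  0.048 ]]
bar foot,corner,tip [[ 0.4694 -0.3185  0.006 ]
 [ 0.6114 -0.3539  0.006 ]
 [ 0.6031 -0.4011  0.006 ]]
wrist K [[323.0, 0.0, 282.4], [0.0, 323.0, 208.0], [0.0, 0.0, 1.0]] eye in tool [ 0.0692 -0.0003 -0.0823] Rtool [[0.001, 0.963, 0.269], [1.0, -0.001, 0.0], [0.001, 0.269, -0.963]]
[[0.896, 0.444, 0.0], [0.444, -0.896, -0.0], [-0.0, 0.0, -1.0]]
(611, 598, 3)
```

View pics/top_ortho.png

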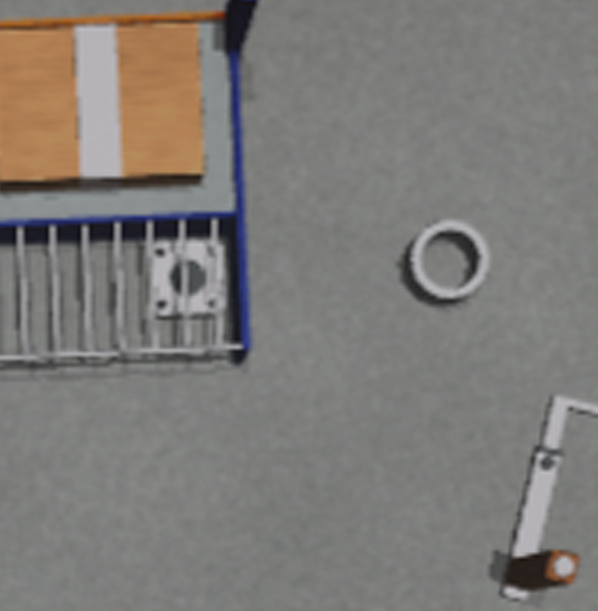

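play_rows(
  translation=[
    [0.036,-0.015,0.004],
    [0.036,-0.015,0.004],
    [0.036,-0.015,0.004],
    [0.036,-0.015,0.004],
    [0.036,-0.015,0.004],
    [0.036,-0.015,0.004],
    [0.036,-0.015,0.004],
    [0.036,-0.015,0.004],
    [0,0,0],
    [0,0,0],
    [0,0,0],
    [0,0,0],
    [0,0,0],
    [0,0,0],
  ],
  delta_rot=[
    [0,0,0],
    [0,0,0],
    [0,0,0],
    [0,0,0],
    [0,0,0],
    [0,0,0],
    [0,0,0],
    [0,0,0],
    [0,0,8.1],
    [0,0,8.1],
    [0,0,8.1],
    [0,0,8.1],
    [0,0,8.1],
    [0,0,0],
  ],
  grip=[1,1,1,1,1,1,1,1,1,1,1,1,1,1],
)

```text
clock: 2.65
tool_pos: [0.4824, -0.3246, 0.2708]
eef_rot: [0.992, -0.122, -0.0, 0.0]
contact_force: [0.7, 0.7, -0.1]
opening: 1.001
finger_force: 0.0
```

```bash
python3 - <<'E'
from h import *
c=cal("wrist");im=r.snapshot("wrist");cv2.imwrite("pics/w1.png",im)
s=r.get_state();print(s["tool_pos"],s["eef_rot"],s["clock"])
o=rect(c,0.44,0.66,-0.44,-0.25,0.006,im,2700);print(o.shape)
np.savez("w1.npz",*c)
cv2.imwrite("pics/w1o.png",o)
E
```

```text
[ 0.48232806 -0.32463587  0.27075317] [ 9.92558709e-01 -1.21766960e-01 -7.57452481e-06  1.25170192e-04] 2.7
(594, 513, 3)
```

View pics/w1o.png

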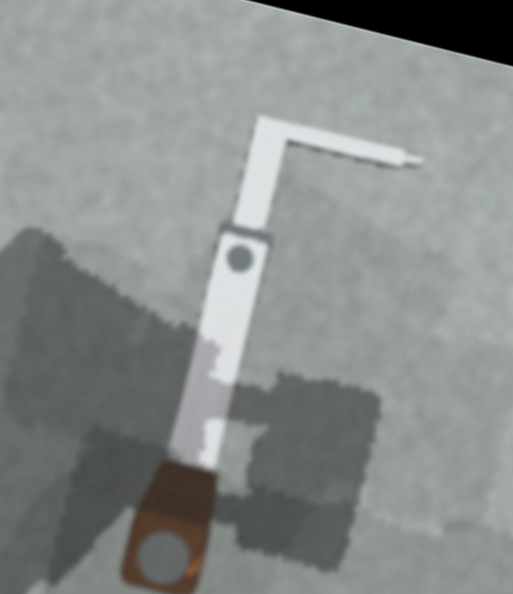

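```bash
python3 - <<'E'
from h import *
z=np.load("w1.npz");c=(z["arr_0"],z["arr_1"],z["arr_2"])
uv=w2p(c,[[.66-557/2700,-.25-162/2700,.006]])
print(uv,p2w(c,uv,.095))
s=r.get_state();M=R.from_quat(s["eef_rot"]).as_matrix();p=s["tool_pos"]
for a in ([.4768,-.3166,.121],p2w(c,uv,.121-.026)[0]+[0,0,.026]):print((a-p)@M)
print(R.from_matrix(M).as_euler("zyx",degrees=True))
E
```

```text
[[276.30938276 210.86300641]] [[ 0.47824608 -0.31796499  0.095     ]]
[-0.00730888 -0.0064988   0.14975144]
[-0.00557574 -0.00552384  0.14975171]
[ 1.39881795e+01 -2.60807574e-03  1.79985869e+02]
```

play_rows(
  translation=[
    [-0.0065,-0.006,0.0],
    [0,0,0.04],
    [0,0,0.04],
    [0,0,0.04],
    [0,0,0.03],
    [0,0,0],
    [0,0,0],
    [0,0,0],
    [0,0,0],
    [0,0,0],
    [0,0,0],
    [0,0,0],
  ],
  delta_rot=[
    [0,0,0.3],
    [0,0,0],
    [0,0,0],
    [0,0,0],
    [0,0,0],
    [0,0,0],
    [0,0,0],
    [0,0,0],
    [0,0,0],
    [0,0,0],
    [0,0,0],
    [0,0,0],
  ],
  grip=[1,1,1,1,1,1,-1,-1,-1,-1,-1,-1],
  squeeze=55,
)

```text
clock: 4.2
tool_pos: [0.4774, -0.3173, 0.1207]
eef_rot: [0.992, -0.126, 0.0, 0.0]
contact_force: [-0.7, 0.4, -0.0]
opening: 0.345
finger_force: 0.0
```

play_rows(
  translation=[
    [0,0,0],
    [0,0,0],
    [0,0,0],
    [0,0,-0.006],
    [0,0,-0.006],
    [0,0,0],
  ],
  delta_rot=[
    [0,0,0],
    [0,0,0],
    [0,0,0],
    [0,0,0],
    [0,0,0],
    [0,0,0],
  ],
  grip=[-1,-1,-1,-1,-1,-1],
)

```text
clock: 4.95
tool_pos: [0.4776, -0.3175, 0.1333]
eef_rot: [0.992, -0.126, 0.0, 0.0]
contact_force: [0.8, 0.2, -1.7]
opening: 0.247
finger_force: 54.8
```

play_rows(
  translation=[
    [0,0,-0.042],
    [0,0,-0.042],
    [0,0,-0.042],
    [0,0,-0.041],
    [0.031,-0.036,0],
    [0.031,-0.036,0],
    [0.031,-0.036,0],
    [0.031,-0.036,0],
    [0,0,0],
    [0,0,0],
  ],
  delta_rot=[
    [0,0,-8],
    [0,0,-8],
    [0,0,0],
    [0,0,0],
    [0,0,0],
    [0,0,0],
    [0,0,0],
    [0,0,0],
    [0,0,0],
    [0,0,0],
  ],
  grip=[-1,-1,-1,-1,-1,-1,-1,-1,-1,-1],
)

```text
clock: 6.2
tool_pos: [0.5967, -0.1706, 0.2993]
eef_rot: [1.0, 0.013, -0.001, 0.0]
contact_force: [-0.5, -0.5, -2.8]
opening: 0.242
finger_force: 54.8
```

```bash
python3 - <<'E'
from h import *
c=cal("wrist");im=r.snapshot("wrist");cv2.imwrite("pics/w2.png",im)
s=r.get_state();print(s["tool_pos"],s["eef_rot"],s["clock"],s["contact_force"])
np.savez("w2.npz",*c)
o=rect(c,0.60,0.78,-0.18,0.12,0.048,im,2600);print(o.shape)
cv2.imwrite("pics/w2o.png",o)
big=cv2.resize(im,None,fx=800/560,fy=800/560);
E
```

```text
[ 0.59634711 -0.17149859  0.29947973] [ 9.99920403e-01  1.25764598e-02 -7.97487343e-04  6.20447846e-04] 6.25 [-0.21552961 -0.51322517 -2.26910673]
(468, 780, 3)
```

View pics/w2o.png

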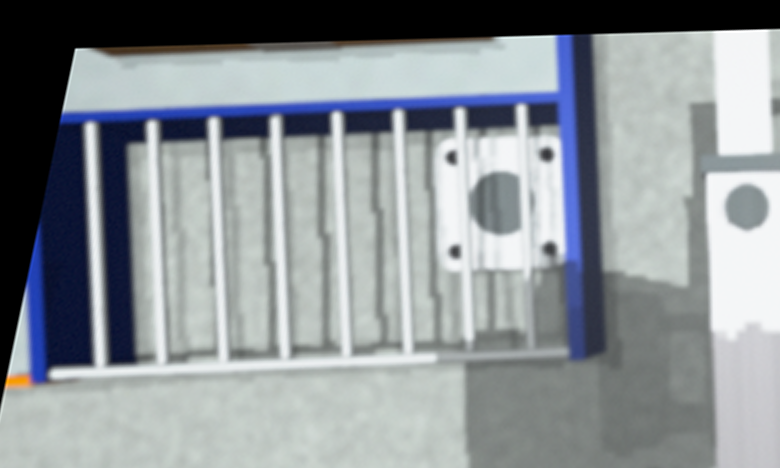

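play_rows(
  translation=[
    [-0.0415,0,0],
    [-0.0415,0,0],
    [-0.0415,0,0],
    [0,-0.051,0],
    [0,-0.051,0],
    [0,-0.051,0],
    [0,-0.051,0],
    [0,0,0.04],
    [0,0,0.04],
    [0,0,0.04],
    [0,0,0.04],
    [0,0,0.0155],
    [0,0,0],
    [0,0,0],
    [0,0,0],
  ],
  delta_rot=[
    [0,0,0],
    [0,0,0],
    [0,0,0],
    [0,0,0],
    [0,0,0],
    [0,0,0],
    [0,0,0],
    [0,0,-1.6],
    [0,0,0],
    [0,0,0],
    [0,0,0],
    [0,0,0],
    [0,0,0],
    [0,0,0],
    [0,0,0],
  ],
  grip=[-1,-1,-1,-1,-1,-1,-1,-1,-1,-1,-1,-1,-1,-1,-1],
)

```text
clock: 8.12
tool_pos: [0.4682, 0.0305, 0.1254]
eef_rot: [1.0, 0.027, 0.001, -0.0]
contact_force: [-0.3, 0.4, -2.3]
opening: 0.246
finger_force: 54.8
```

```bash
python3 - <<'E'
from h import *
im=r.snapshot("top");c=cal("top")
s=r.get_state();print(s["tool_pos"],R.from_quat(s["eef_rot"]).as_rotvec(degrees=True),R.from_quat(s["eef_rot"]).as_matrix()[:,0],s["clock"],s["contact_force"])
o=rect(c,0.42,0.78,-0.16,0.14,0.006,im,1900)
# overlay predicted bay from wrist measurement
z=np.load("w2.npz");w=(z["arr_0"],z["arr_1"],z["arr_2"])
def o2w(col,row,zz): return p2w(w,w2p(w,[[.78-row/2600,.12-col/2600,.048]]),zz)[0]
for n,a in (("plate BL",(437,137)),("plate BR",(562,137)),("plate FL",(443,272)),("plate FR",(567,266))):print(n,o2w(*a,.012).round(4))
cv2.imwrite("pics/t3.png",o);print(o.shape)
E
```

```text
[0.46813048 0.03053727 0.12530081] [-179.92317251   -4.93047262   -0.20421393] [0.99849668 0.05476504 0.00227269] 8.175 [ 0.08920781  0.92694789 -3.0416219 ]
plate BL [ 0.7339 -0.0351  0.012 ]
plate BR [ 0.7339 -0.0884  0.012 ]
plate FL [ 0.6764 -0.0377  0.012 ]
plate FR [ 0.679  -0.0905  0.012 ]
(684, 570, 3)
```

View pics/t3.png

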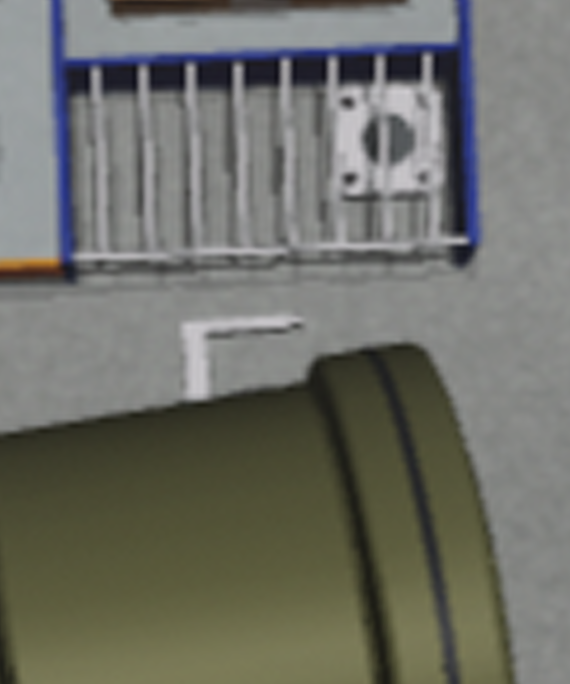

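play_rows(
  translation=[
    [0.014,0.0001,0.002],
    [0.017,0.0002,0],
    [0.017,0.0002,0],
    [0.017,0.0002,0],
    [0.017,0.0002,0],
    [0.017,0.0002,0],
    [0.014,0.0002,0],
    [0,0,0],
    [0,0,0],
  ],
  delta_rot=[
    [0,0,0],
    [0,0,0],
    [0,0,0],
    [0,0,0],
    [0,0,0],
    [0,0,0],
    [0,0,0],
    [0,0,0],
    [0,0,0],
  ],
  grip=[-1,-1,-1,-1,-1,-1,-1,-1,-1],
)

```text
clock: 9.3
tool_pos: [0.5794, 0.0354, 0.1224]
eef_rot: [1.0, 0.027, -0.001, 0.0]
contact_force: [0.3, 0.9, -2.1]
opening: 0.247
finger_force: 54.8
```

play_rows(
  translation=[
    [0.003,0,0],
    [0.003,0,0],
    [0,0,0],
    [0,0,0],
  ],
  delta_rot=[
    [0,0,0],
    [0,0,0],
    [0,0,0],
    [0,0,0],
  ],
  grip=[-1,-1,-1,-1],
)

```text
clock: 9.8
tool_pos: [0.5863, 0.0357, 0.1222]
eef_rot: [1.0, 0.027, -0.0, 0.0]
contact_force: [-0.2, -0.7, -2.0]
opening: 0.246
finger_force: 54.8
```

play_rows(
  translation=[
    [0.001,0,0],
    [0,0,0],
    [0,0,0],
  ],
  delta_rot=[
    [0,0,0],
    [0,0,0],
    [0,0,0],
  ],
  grip=[-1,-1,-1],
)

```text
clock: 10.18
tool_pos: [0.5874, 0.0358, 0.1222]
eef_rot: [1.0, 0.027, -0.0, 0.0]
contact_force: [-0.8, 0.0, -2.5]
opening: 0.242
finger_force: 54.8
```

play_rows(
  translation=[
    [0.001,0,0],
    [0,0,0],
    [0,0,0],
  ],
  delta_rot=[
    [0,0,0],
    [0,0,0],
    [0,0,0],
  ],
  grip=[-1,-1,-1],
)

```text
clock: 10.55
tool_pos: [0.5884, 0.0359, 0.1222]
eef_rot: [1.0, 0.027, 0.0, 0.0]
contact_force: [-1.1, -0.4, -1.9]
opening: 0.245
finger_force: 54.8
```

play_rows(
  translation=[
    [0.001,0,0],
    [0,0,0],
    [0,0,0],
  ],
  delta_rot=[
    [0,0,0],
    [0,0,0],
    [0,0,0],
  ],
  grip=[-1,-1,-1],
)

```text
clock: 10.92
tool_pos: [0.5894, 0.0359, 0.1222]
eef_rot: [1.0, 0.027, 0.0, 0.0]
contact_force: [0.5, -0.6, -2.6]
opening: 0.246
finger_force: 54.8
```

play_rows(
  translation=[
    [0.001,0,0],
    [0,0,0],
    [0,0,0],
  ],
  delta_rot=[
    [0,0,0],
    [0,0,0],
    [0,0,0],
  ],
  grip=[-1,-1,-1],
)

```text
clock: 11.3
tool_pos: [0.5904, 0.0359, 0.1222]
eef_rot: [1.0, 0.027, 0.0, 0.0]
contact_force: [0.3, -0.3, -3.2]
opening: 0.242
finger_force: 54.8
```

play_rows(
  translation=[
    [0.001,0,0],
    [0,0,0],
    [0,0,0],
  ],
  delta_rot=[
    [0,0,0],
    [0,0,0],
    [0,0,0],
  ],
  grip=[-1,-1,-1],
)

```text
clock: 11.68
tool_pos: [0.5914, 0.036, 0.1222]
eef_rot: [1.0, 0.027, 0.0, 0.0]
contact_force: [0.7, 0.3, -2.1]
opening: 0.246
finger_force: 54.8
```

play_rows(
  translation=[
    [0.001,0,0],
    [0,0,0],
    [0,0,0],
  ],
  delta_rot=[
    [0,0,0],
    [0,0,0],
    [0,0,0],
  ],
  grip=[-1,-1,-1],
)

```text
clock: 12.05
tool_pos: [0.5923, 0.0361, 0.1222]
eef_rot: [1.0, 0.027, -0.0, 0.0]
contact_force: [0.3, 0.1, -2.7]
opening: 0.241
finger_force: 54.8
```

play_rows(
  translation=[
    [0.001,0,0],
    [0,0,0],
    [0,0,0],
  ],
  delta_rot=[
    [0,0,0],
    [0,0,0],
    [0,0,0],
  ],
  grip=[-1,-1,-1],
)

```text
clock: 12.42
tool_pos: [0.5927, 0.0362, 0.1221]
eef_rot: [1.0, 0.027, -0.001, 0.0]
contact_force: [-3.2, 0.5, -2.0]
opening: 0.247
finger_force: 54.8
```

```bash
python3 - <<'E'
from h import *
a=[]
for i in range(6):
    r.snapshot("top");s=r.get_state();a.append(np.r_[s["contact_force"],s["moment"]])
print(np.array(a).round(3),np.mean(a,0).round(3),s["tool_pos"],s["clock"])
print(R.from_quat(s["eef_rot"]).as_matrix()[:,0])
E
```

```text
[[-2.811 -0.259 -0.717  0.162  0.724 -0.129]
 [-3.51   0.957 -0.642  0.12   0.746 -0.092]
 [-3.285  0.501 -0.96   0.166  0.849 -0.049]
 [-3.605  1.073 -1.346  0.14   0.838 -0.042]
 [-3.744  1.167 -1.825  0.236  0.905 -0.095]
 [-3.621  1.265  0.097  0.135  0.991 -0.104]] [-3.429  0.784 -0.899  0.159  0.842 -0.085] [0.59272874 0.0361909  0.12206658] 12.725
[ 0.99848874  0.05493649 -0.00148867]
```

play_rows(
  translation=[
    [0,0.003,0],
    [0,0.003,0],
    [-0.0001,0.003,0],
    [0,0.003,0],
    [-0.0001,0.003,0],
    [0,0.001,0],
    [0,0,0],
  ],
  delta_rot=[
    [0,0,0],
    [0,0,0],
    [0,0,0],
    [0,0,0],
    [0,0,0],
    [0,0,0],
    [0,0,0],
  ],
  grip=[-1,-1,-1,-1,-1,-1,-1],
)

```text
clock: 13.6
tool_pos: [0.5937, 0.0198, 0.1221]
eef_rot: [1.0, 0.027, -0.0, 0.0]
contact_force: [-3.5, 1.0, -1.4]
opening: 0.245
finger_force: 54.8
```

play_rows(
  translation=[
    [0,0.002,0],
    [0,0.002,0],
    [-0.0001,0.002,0],
    [0,0.002,0],
    [0,0,0],
  ],
  delta_rot=[
    [0,0,0],
    [0,0,0],
    [0,0,0],
    [0,0,0],
    [0,0,0],
  ],
  grip=[-1,-1,-1,-1,-1],
)

```text
clock: 14.22
tool_pos: [0.594, 0.012, 0.1221]
eef_rot: [1.0, 0.027, -0.0, 0.0]
contact_force: [-4.7, 1.8, -0.8]
opening: 0.246
finger_force: 54.8
```

play_rows(
  translation=[
    [-0.0002,0.002,0],
    [-0.0001,0.002,0],
    [0,0,0],
  ],
  delta_rot=[
    [0,0,0],
    [0,0,0],
    [0,0,0],
  ],
  grip=[-1,-1,-1],
)

```text
clock: 14.6
tool_pos: [0.5942, 0.0078, 0.1222]
eef_rot: [1.0, 0.027, -0.0, 0.0]
contact_force: [-4.2, 1.3, -1.4]
opening: 0.242
finger_force: 54.8
```

play_rows(
  translation=[
    [-0.0001,0.002,0],
    [-0.0001,0.002,0],
    [0,0.002,0],
    [0,0,0],
  ],
  delta_rot=[
    [0,0,0],
    [0,0,0],
    [0,0,0],
    [0,0,0],
  ],
  grip=[-1,-1,-1,-1],
)

```text
clock: 15.1
tool_pos: [0.5944, 0.0017, 0.1222]
eef_rot: [1.0, 0.027, -0.0, 0.0]
contact_force: [-4.8, 1.4, -2.3]
opening: 0.244
finger_force: 54.8
```

play_rows(
  translation=[
    [-0.0001,0.002,0],
    [-0.0001,0.002,0],
    [-0.0001,0.002,0],
    [0,0.002,0],
    [0,0,0],
  ],
  delta_rot=[
    [0,0,0],
    [0,0,0],
    [0,0,0],
    [0,0,0],
    [0,0,0],
  ],
  grip=[-1,-1,-1,-1,-1],
)

```text
clock: 15.72
tool_pos: [0.5947, -0.0062, 0.1222]
eef_rot: [1.0, 0.027, 0.0, 0.0]
contact_force: [-4.7, 0.6, -3.5]
opening: 0.25
finger_force: 54.8
```

play_rows(
  translation=[
    [-0.0002,0.002,0],
    [-0.0001,0.002,0],
    [0,0.002,0],
    [0,0.002,0],
    [0,0,0],
  ],
  delta_rot=[
    [0,0,0],
    [0,0,0],
    [0,0,0],
    [0,0,0],
    [0,0,0],
  ],
  grip=[-1,-1,-1,-1,-1],
)

```text
clock: 16.35
tool_pos: [0.5948, -0.0136, 0.1222]
eef_rot: [1.0, 0.028, 0.0, -0.0]
contact_force: [-4.1, 2.5, -2.6]
opening: 0.246
finger_force: 54.8
```

play_rows(
  translation=[
    [-0.0002,0.002,0],
    [0,0.002,0],
    [0,0,0],
  ],
  delta_rot=[
    [0,0,0],
    [0,0,0],
    [0,0,0],
  ],
  grip=[-1,-1,-1],
)

```text
clock: 16.73
tool_pos: [0.5949, -0.0181, 0.1223]
eef_rot: [1.0, 0.027, 0.0, 0.0]
contact_force: [-3.7, 1.6, -2.2]
opening: 0.247
finger_force: 54.8
```

```bash
python3 - <<'E'
from h import *
im=r.snapshot("top");c=cal("top")
o=rect(c,0.60,0.78,-0.14,0.06,0.010,im,3000)
cv2.imwrite("pics/t4.png",o);s=r.get_state();print(s["contact_force"],s["moment"],s["tool_pos"])
E
```

```text
[-3.39516001  1.58750445 -2.3111334 ] [0.55889292 1.05421743 0.15402654] [ 0.59493631 -0.01805322  0.12226981]
```

View pics/t4.png

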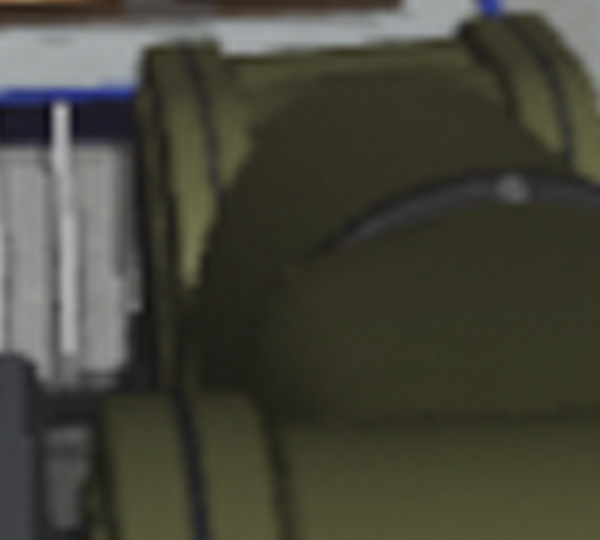

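play_rows(
  translation=[
    [-0.0002,0.002,0],
    [-0.0001,0.002,0],
    [-0.0001,0.002,0],
    [0,0,0],
  ],
  delta_rot=[
    [0,0,0],
    [0,0,0],
    [0,0,0],
    [0,0,0],
  ],
  grip=[-1,-1,-1,-1],
)

```text
clock: 17.27
tool_pos: [0.5951, -0.0248, 0.1224]
eef_rot: [1.0, 0.027, 0.001, 0.0]
contact_force: [-2.3, 2.2, -2.5]
opening: 0.243
finger_force: 54.8
```

play_rows(
  translation=[
    [-0.002,0,0],
    [-0.002,0,0],
    [-0.002,0,0],
    [-0.002,0,0],
    [-0.002,0,0],
  ],
  delta_rot=[
    [0,0,0],
    [0,0,0],
    [0,0,0],
    [0,0,0],
    [0,0,0],
  ],
  grip=[-1,-1,-1,-1,-1],
)

```text
clock: 17.9
tool_pos: [0.5852, -0.0245, 0.1225]
eef_rot: [1.0, 0.027, 0.001, 0.0]
contact_force: [1.9, -0.4, -2.0]
opening: 0.247
finger_force: 54.8
```

play_rows(
  translation=[
    [-0.004,0,0],
    [-0.004,0,0],
    [-0.004,-0.0001,0],
    [-0.004,0,0],
    [-0.004,-0.0001,0],
    [-0.004,0,0],
    [-0.004,-0.0001,0],
    [-0.004,0,0],
    [-0.004,-0.0001,0],
    [-0.004,0,0],
    [-0.004,-0.0001,0],
    [-0.004,0,0],
  ],
  delta_rot=[
    [0,0,0],
    [0,0,0],
    [0,0,0],
    [0,0,0],
    [0,0,0],
    [0,0,0],
    [0,0,0],
    [0,0,0],
    [0,0,0],
    [0,0,0],
    [0,0,0],
    [0,0,0],
  ],
  grip=[-1,-1,-1,-1,-1,-1,-1,-1,-1,-1,-1,-1],
)

```text
clock: 19.4
tool_pos: [0.5365, -0.0266, 0.1222]
eef_rot: [1.0, 0.027, 0.0, 0.0]
contact_force: [2.5, 0.1, -1.1]
opening: 0.246
finger_force: 54.8
```

play_rows(
  translation=[
    [-0.005,0,0],
    [-0.006,0,0],
    [-0.006,0,0],
    [-0.006,0,0],
    [-0.006,0,0],
    [-0.006,0,0],
    [-0.006,0,0],
    [-0.006,0,0],
    [-0.006,0,0],
    [-0.006,0,0],
    [-0.006,0,0],
    [-0.006,0,0],
    [-0.006,0,0],
    [-0.006,0,0],
    [-0.006,0,0],
    [-0.006,0,0],
    [-0.004,0,0],
    [0,0,0],
  ],
  delta_rot=[
    [0,0,0],
    [0,0,0],
    [0,0,0],
    [0,0,0],
    [0,0,0],
    [0,0,0],
    [0,0,0],
    [0,0,0],
    [0,0,0],
    [0,0,0],
    [0,0,0],
    [0,0,0],
    [0,0,0],
    [0,0,0],
    [0,0,0],
    [0,0,0],
    [0,0,0],
    [0,0,0],
  ],
  grip=[-1,-1,-1,-1,-1,-1,-1,-1,-1,-1,-1,-1,-1,-1,-1,-1,-1,-1],
)

```text
clock: 21.65
tool_pos: [0.437, -0.0321, 0.1222]
eef_rot: [1.0, 0.027, -0.001, 0.0]
contact_force: [1.2, 0.0, -2.9]
opening: 0.242
finger_force: 54.8
```

```bash
python3 - <<'E'
from h import *
s=r.get_state();c=cal("wrist");im=r.snapshot("wrist");cv2.imwrite("pics/w5.png",im)
print(s["tool_pos"],s["clock"])
o=r.look_for("wrist","plate");print([(d["point"],d["confidence"]) for d in o[:2]])
E
```

```text
[ 0.43696239 -0.03208934  0.12215397] 21.65
[([0.5482, -0.07, 0.0127], 0.64)]
```

View pics/w5.png

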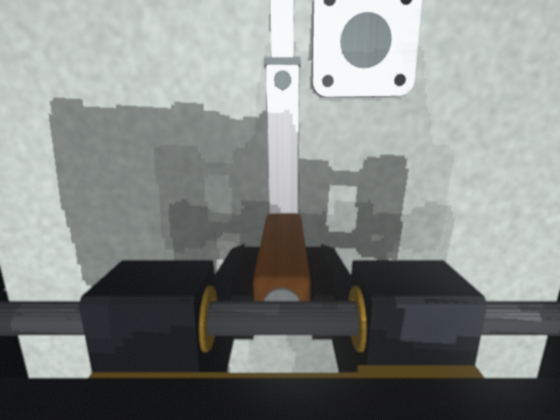

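play_rows(
  translation=[
    [0.005,0,0],
    [0,-0.02,0],
    [0,-0.035,0],
    [0,-0.035,0],
    [0,-0.035,0],
    [0,0,0],
    [0,0,0.0014],
    [0,0,0],
    [0,0,0],
    [0,0,0],
    [0,0,0],
    [0,0,0],
  ],
  delta_rot=[
    [0,0,0],
    [0,0,0],
    [0,0,0],
    [0,0,0],
    [0,0,0],
    [0,0,0],
    [0,0,0],
    [0,0,0],
    [0,0,0],
    [0,0,0],
    [0,0,0],
    [0,0,0],
  ],
  grip=[-1,-1,-1,-1,-1,-1,-1,-1,0.0,1,1,1],
)

```text
clock: 23.25
tool_pos: [0.4361, 0.093, 0.1209]
eef_rot: [1.0, 0.027, 0.0, 0.0]
contact_force: [0.5, 0.2, 0.8]
opening: 0.675
finger_force: 0.0
```

play_rows(
  translation=[
    [0,0,-0.02],
    [0,0,-0.05],
    [0,0,-0.05],
    [0.025,0.042,0],
    [0.025,0.042,0],
    [0.025,0.042,0],
    [0.025,0.042,0],
    [0,0,0],
    [0,0,0],
  ],
  delta_rot=[
    [0,0,0],
    [0,0,0],
    [0,0,0],
    [0,0,0],
    [0,0,0],
    [0,0,0],
    [0,0,0],
    [0,0,0],
    [0,0,0],
  ],
  grip=[1,1,1,1,1,1,1,1,1],
)

```text
clock: 24.38
tool_pos: [0.5443, -0.0686, 0.2405]
eef_rot: [1.0, 0.028, -0.001, -0.0]
contact_force: [-0.5, 0.4, 0.4]
opening: 0.999
finger_force: 0.0
```

```bash
python3 - <<'E'
from h import *
s=r.get_state();c=cal("wrist");im=r.snapshot("wrist");cv2.imwrite("pics/w6.png",im)
p=s["tool_pos"];M=R.from_quat(s["eef_rot"]).as_matrix();print(p,s["clock"])
o=r.look_for("wrist","plate");print([(d["point"],d["confidence"],((np.array(d["point"])-p)@M).round(4)) for d in o[:2]])
m=r.silhouettes("wrist","plate")[0]["pixels"].astype(np.uint8)
k=max(cv2.findContours(m,0,2)[0],key=cv2.contourArea)[:,0]
w=p2w(c,k,.012)
rc=cv2.minAreaRect((w[:,:2]*1000).astype(np.float32));print(rc,((np.r_[np.array(rc[0])/1000,.006]-p)@M).round(4))
r.snapshot("top");t=r.look_for("top","tray");ct=cal("top")
m=r.silhouettes("top","tray")[0]["pixels"].astype(np.uint8)
k=max(cv2.findContours(m,0,2)[0],key=cv2.contourArea)[:,0]
print("tray",cv2.minAreaRect((p2w(ct,k,.03)[:,:2]*1000).astype(np.float32)),t[0]["point"])
for n in("bar","collar","nipple","jar"):print(n,[d["point"] for d in r.look_for("top",n)[:1]])
E
```

```text
[ 0.54433723 -0.06860606  0.24049733] 24.375
[([0.5453, -0.0749, 0.0105], 0.87, array([0.0009, 0.0065, 0.23  ]))]
((548.70263671875, -70.78472900390625), (56.9508056640625, 54.75761795043945), 3.2364346981048584) [0.0046 0.0026 0.2345]
tray ((434.57830810546875, 280.9436950683594), (167.0842742919922, 161.94924926757812), 85.06902313232422) [0.4329, 0.2895, 0.0046]
bar [[0.4897, 0.093, 0.0098]]
collar [[0.7298, -0.2753, 0.028]]
nipple [[0.4385, 0.4337, 0.0408]]
jar [[0.6376, 0.4859, 0.0733]]
```

View pics/w6.png

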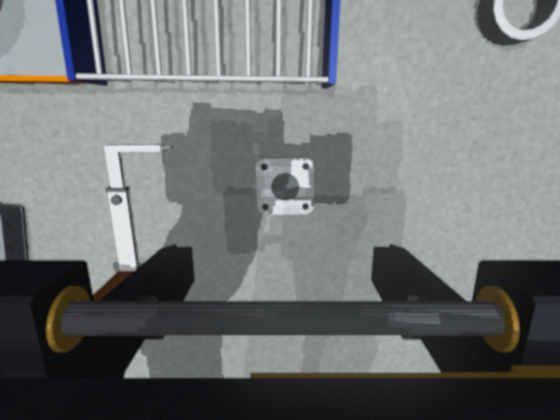

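play_rows(
  translation=[
    [0.0045,0.0025,0.02],
    [0,0,0.05],
    [0,0,0.05],
    [0,0,0.04],
    [0,0,0.0135],
    [0,0,0],
    [0,0,0],
    [0,0,0],
    [0,0,0],
    [0,0,0],
    [0,0,0],
    [0,0,0],
  ],
  delta_rot=[
    [0,0,0],
    [0,0,0],
    [0,0,0],
    [0,0,0],
    [0,0,0],
    [0,0,0],
    [0,0,0],
    [0,0,0],
    [0,0,0],
    [0,0,0],
    [0,0,0],
    [0,0,0],
  ],
  grip=[1,1,1,1,1,1,-1,-1,-1,-1,-1,-1],
  squeeze=40,
)

```text
clock: 26.38
tool_pos: [0.55, -0.0713, 0.0676]
eef_rot: [1.0, 0.027, 0.0, -0.0]
contact_force: [0.5, 0.4, 4.6]
opening: 0.627
finger_force: 40.0
```

play_rows(
  translation=[
    [0,0,-0.02],
    [0,0,-0.05],
    [0,0,-0.05],
    [0,0,-0.03],
    [-0.012,-0.045,0],
    [-0.012,-0.0455,0],
    [-0.012,-0.0455,0],
    [-0.012,-0.0455,0],
    [-0.012,-0.0455,0],
    [-0.012,-0.0455,0],
    [-0.012,-0.0455,0],
    [-0.012,-0.0455,0],
    [0,0,0],
    [0,0,0],
  ],
  delta_rot=[
    [0,0,0],
    [0,0,0],
    [0,0,0],
    [0,0,0],
    [0,0,0],
    [0,0,0],
    [0,0,0],
    [0,0,0],
    [0,0,0],
    [0,0,0],
    [0,0,0],
    [0,0,0],
    [0,0,0],
    [0,0,0],
  ],
  grip=[-1,-1,-1,-1,-1,-1,-1,-1,-1,-1,-1,-1,-1,-1],
)

```text
clock: 28.12
tool_pos: [0.4337, 0.2854, 0.2177]
eef_rot: [1.0, 0.027, -0.0, 0.001]
contact_force: [0.2, 0.1, -2.6]
opening: 0.628
finger_force: 40.0
```

```bash
python3 - <<'E'
from h import *
s=r.get_state();c=cal("wrist");im=r.snapshot("wrist");cv2.imwrite("pics/w7.png",im)
p=s["tool_pos"];M=R.from_quat(s["eef_rot"]).as_matrix();print(p,s["clock"],s["contact_force"],s["opening"])
o=r.look_for("wrist","tray");print([(d["point"],d["confidence"],((np.array(d["point"])-p)@M).round(4)) for d in o[:2]])
E
```

```text
[0.43369378 0.28544444 0.21769157] 28.125 [ 0.20254631  0.13956781 -2.58748092] 0.6277114051382732
[([0.4677, 0.2908, -0.003], 0.59, array([ 0.0343, -0.0037,  0.2207]))]
```

View pics/w7.png

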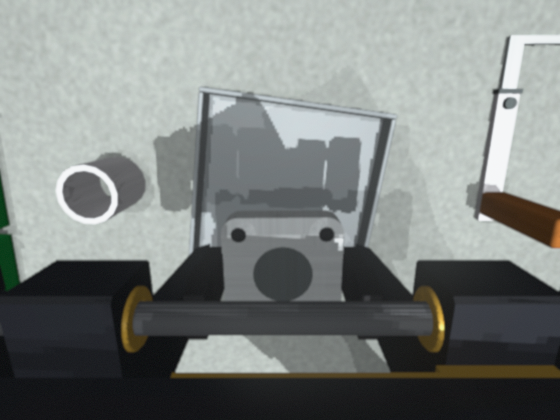

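play_rows(
  translation=[
    [0,0,0.04],
    [0,0,0.04],
    [0,0,0.04],
    [0,0,0.02],
    [0,0,0.005],
    [0,0,0],
    [0,0,0],
    [0,0,0],
    [0,0,0],
    [0,0,0],
    [0,0,0],
  ],
  delta_rot=[
    [0,0,0],
    [0,0,0],
    [0,0,0],
    [0,0,0],
    [0,0,0],
    [0,0,0],
    [0,0,0],
    [0,0,0],
    [0,0,0],
    [0,0,0],
    [0,0,0],
  ],
  grip=[-1,-1,-1,-1,-1,-1,-1,0.5,0.5,0.5,0.5],
)

```text
clock: 29.6
tool_pos: [0.434, 0.2863, 0.0724]
eef_rot: [1.0, 0.028, 0.0, -0.0]
contact_force: [0.0, 0.4, -0.4]
opening: 0.752
finger_force: 0.0
```

play_rows(
  translation=[
    [0,0,-0.02],
    [0,0,-0.05],
    [0,0,-0.05],
    [0,0,-0.05],
    [-0.03,0,-0.02],
    [0,0,0],
  ],
  delta_rot=[
    [0,0,0],
    [0,0,0],
    [0,0,0],
    [0,0,0],
    [0,0,0],
    [0,0,0],
  ],
  grip=[0.5,0.5,0.5,0.5,0.5,0.5],
)

```text
clock: 30.35
tool_pos: [0.4026, 0.2849, 0.2636]
eef_rot: [1.0, 0.028, 0.0, -0.001]
contact_force: [-0.2, -0.7, -0.4]
opening: 0.751
finger_force: 0.0
```

```bash
python3 - <<'E'
from h import *
im=r.snapshot("wrist");cv2.imwrite("pics/w8.png",im)
print(r.get_state()["clock"],[(d["point"],d["confidence"]) for d in r.look_for("wrist","plate")[:1]],[d["point"] for d in r.look_for("wrist","tray")[:1]])
E
```

```text
30.4 [([0.4334, 0.2865, 0.0158], 0.85)] [[0.4503, 0.2891, -0.0003]]
```

View pics/w8.png

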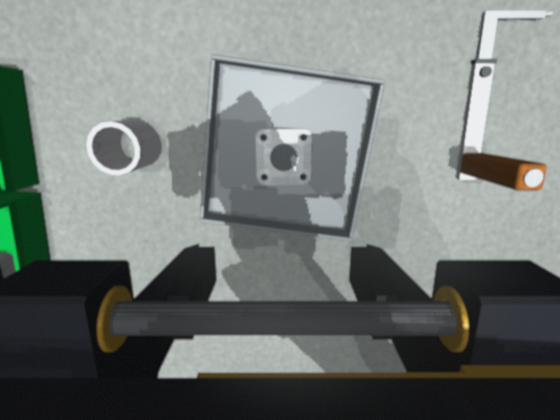

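The picture shows the plate flat at the middle of the tray (285,157). The bar lies flat with its grip upright at (520,172), and the nipple at (115,147) has not moved.

```bash
python3 -c "
from plant import r
print(r.finish_job())"
```

```text
the job is handed in; nothing more can be done
None
```

The plate is drawn out and set flat in the middle of the tray, the bar lies flat on the bench, and the job is handed in at about 30 s; the nipple showed no movement in the last picture, the collar and jar were last checked just before the plate was picked up, and no verdict came back.

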